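Index the vial reader's carousel to the red-capped sample and start the reading

TASK

Bring the red-capped vial to the reading place under the vial reader's visor: lift the sprung black knob, turn the carousel with it and let the knob drop fully home into the notch there. Only then press the green start button and let it spring back. Do not touch the vials, and leave everything round the reader where it stands.

Things in the scene. Friction and masses are not known exactly. Their poses are not given: they have to be found in the camera images.
- reader: fixed light-grey vial reader, 260 mm deep, 176 mm wide, housing 36 mm high; origin on the bench below the carousel's axis, z up, +x from front panel to the optics tower at the back. Tower: 104 mm wide, 75 to 122 mm behind the axis, 108 mm high; its visor, 34 mm wide, reaches over the drum to 46 mm behind the axis, 94 to 103 mm above the bench.
- carousel_axis (a point): point on the carousel's vertical axis at the height of the drum's top face, 67 mm above the bench. The drum is dark, round, 71 mm in radius, with six pockets at 60 degree steps on a circle of 52 mm radius.
- read_spot (a point): the reading place: floor of the pocket under the visor, 52 mm from the axis towards the tower, 41 mm above the bench. A vial standing in that pocket has its origin here.
- knob_grip (a point): on the carousel's axis, middle of the black fluted knob's grip; moves with it. The knob is round, 33 mm across, straight grip 21 mm high (126 to 147 mm above the bench when home, top 152 mm), on a thin steel stem; any grasp direction does. Below it a steel cross pin, 80 mm long, 73 mm above the bench, lies in a notched collar in the drum's middle.
- knob (a joint): lift of the knob in m, 0 home, at most 0.015. A spring draws it down (4 N at home, 9 N fully up, plus 1 N weight). At home the cross pin locks the carousel; above 0.010 knob and drum turn together freely. Notches are 60 degrees apart: let go within 12 degrees of one, the pin slides in and centres to 2 degrees; farther off it stands on a tooth, 8 to 9 mm up.
- carousel (a joint): turn of knob and drum in rad, counter-clockwise seen from above is positive, turns either way without a stop in use; 0 at the start; notches at every multiple of pi/3.
- start (a joint): travel of the green start button in m, 0 = out, 0.005 = fully pressed (5 N); springs back; the reading starts at 0.0035.
- start_top (a point): centre of the top face of the green start button (21 mm diameter, in a dark round bezel 37 mm across and 12 mm high) at the right of the front panel, pressed straight down; about 53 mm above the bench, 104 mm in front of the carousel's axis and 52 mm to the right.
- vial_red: clear glass vial with a red screw cap, 15 mm across, 48 mm high, origin at the middle of its underside, z up; stands loose in one of the drum's pockets (26 mm deep), its top 89 mm above the bench.
- vial_blue: like the red one, with a blue cap; in another pocket.
- vial_white: like the red one, with a white cap; in another pocket.
- vial_dark: like the red one, with a white cap and dark grey contents; in another pocket. The two remaining pockets are empty.
- rack: white wire-like vial rack, 131 x 117 x 44 mm, standing empty to the left of the reader; origin under its centre. Bystander.
- blue_cap_bottle: white reagent bottle with a blue cap, 56 mm across, 106 mm high; origin under its centre. Bystander.
- tray: small white open tray, 76 x 126 x 22 mm; origin under its centre. Bystander.

How it is judged:
By the outcome, as a careful person would: the job done as asked, in the order asked, and still so for the second after the job is handed in, with the robot touching nothing.
It also fails if it takes over 54 s, if anything falls off the work surface, if the arm or the gripper's body presses on something with over 40 N, if the wrist force passes 120 N, or if a joint passes its speed limit or range.

ROBOT

A 6-joint arm with a two-finger parallel gripper is mounted at the origin on a cart in front of the work surface, level with it; the furniture and walls round the work are solid. World frame = base frame: x ahead of the robot, y to its left, z up, the work surface at z = 0. Lengths are in m, angles in rad, forces in N, time in s.
With the tool pointing down it reaches from about 0.375 to 0.975 m from the base axis. Payload 3.8 kg.
Tool frame: the origin (TCP) lies between the finger pads; the fingertips stand 19 mm ahead of it and the grasp point (between the pads) is the TCP; z points along the fingers, y is the line along which they close (so a half turn about z gives the same grasp; the last joint's range is limited). The gripper opens to 88 mm and grips with 3 to 60 N. Pads are 18 mm wide; open, the fingers measure 123 mm over their backs; the gripper's body (75 mm by 187 mm) begins 45 mm behind the grasp point.
Start: joints at [-1.256, 0.264, 1.604, -0, 1.274, -0.037], TCP at [0.233, -0.634, 0.258] pointing down, gripper open.
Joint ranges: [-2.63, 2.63], [-0.94, 2.18], [0.31, 2.57], [-1.31, 4.45], [0, 2.66], [-2.55, 2.55]. Speed limits (rad/s): [2.57, 2.57, 3.14, 3.14, 3.14, 3.14].

INTERFACE

Orientations are given as a rotation vector (axis times angle).
In Python, from cell import manip, vision, job, nets gives the robot as it stands. Calls block until the motion is done:
- manip.move_pose(position, orientation): joint-space move of the TCP to a pose.
- manip.move_linear(position, rate=0.15, rot=None): straight line of the TCP; rot=None keeps the orientation; rate is the mean speed in m/s.
- manip.set_joints(angles): joint-space move.
- manip.set_gripper(opening, force=None): finger opening in m; force is the grip in N (None keeps the last); returns when the fingers have stopped.
- manip.dwell(seconds).
- manip.inverse_kinematics(position, orientation): joint angles nearest the present ones, or None.
- manip.state(): the state.
- vision.capture(name): name is "scene" or "side" or "wrist"; returns a dict with "image" (420x560x3 uint8, blue, green, red), "z_map" (420x560 float32, m along the optical axis (not along the pixel's ray), 0 where there is no reading), "intrinsics" (3x3 intrinsics, pixels), "k1" (the pictures are not rectified: a ray, as slopes to the right and down, at radius r is drawn at 1 + k1 r^2 times it, then the intrinsics apply), "position" and "orientation" of the camera in the world; the wrist camera has in their place "T_tool_cam" (4x4, takes a point from camera to tool coordinates, whose origin is the TCP and whose axes are the flange's). Camera axes: x right, y down, z forward; pixel columns grow to the right and rows downward; lengths in m; the calibration is good to about 2 mm. A picture is of the moment at which its call begins: read the wrist's pose just before it.
A pose or a line that the arm cannot do raises manip.IKError and nothing moves.
- job.close_job(): hands the job in; it is judged then, once.
Trained networks look in a picture, given as the dict that the camera call returned (one of the last four; its "shot" number tells which), for a name from the list of things; names that differ only in an ending like _2 or _b are one class to them, and where a whole thing is asked for, a point or a joint stands for the part that bears it (a point fixed in the world has none). Each returns a list of dicts, best first, with "p" (0 to 1); they miss things now and then, are a little off and sometimes report something else, mostly with a low value. They report only what shows in the picture. A call takes as long as a camera call.
- nets.search_frame(picture, thing): "point" ([x, y, z] in m, in the coordinates of the camera as it stood for that picture, good to about 4 mm: the middle of the surface that is visible of it).
- nets.place_of(picture, thing): "point" ([x, y, z] in m, in the coordinates of the camera as it stood for that picture, good to about 4 mm: a listed point, or the origin of a listed thing).
The state is a dict: "clock": time; "joint_pos": joint angles; "joint_velocities": joint speeds; "tau": joint torques, N m; "tool_pos": TCP position; "tcp_rot": TCP orientation; "contact_force": force on the tool from outside, world axes, zero at the start; "moment": the same for the moment, N m; "gripper_width": finger opening in m; "grasp_force": force on a finger pad.
Only numpy, scipy, OpenCV 4.12 (cv2) and the standard library are available. Lean on these libraries where they do the work, as an engineer would, in place of code of your own. Each camera call takes 0.05 s, during which the arm holds its last target. There are 200 camera calls.

## Working session

There is one attempt and no reset: what is moved stays moved. The work goes in short steps, each a Python script; the robot and the scene stay as the last script left them, time stands still between calls to the robot, and variables do not carry over. Pictures are saved under pics/ and viewed, at most 10 in all, crops included, and the job is handed in when it is done.

```bash
mkdir -p pics; ls
cat > h.py <<'E'
import numpy as np, cv2
from scipy.spatial.transform import Rotation as R
from cell import manip, vision, job, nets
def rot(o):
    o=np.array(o,float)
    return o if o.shape==(3,3) else (R.from_rotvec(o).as_matrix() if o.size==3 else R.from_quat(o).as_matrix())
def cap(name):
    s=manip.state(); c=vision.capture(name)
    if name=="wrist":
        T=np.eye(4);T[:3,:3]=rot(s["tcp_rot"]);T[:3,3]=s["tool_pos"];T=T@np.array(c["T_tool_cam"])
    else:
        T=np.eye(4);T[:3,:3]=rot(c["orientation"]);T[:3,3]=c["position"]
    c["T"]=T; return c
def w(c,p): return (c["T"]@np.r_[p,1])[:3]
def pix(c,P):
    p=np.linalg.inv(c["T"])@np.r_[P,1]; s=p[:2]/p[2]; s=s*(1+c["k1"]*(s@s)); K=np.array(c["intrinsics"])
    return K[:2,:2]@s+K[:2,2]
E
python3 - <<'E'
from h import *
for n in ["scene","side"]:
    c=cap(n); cv2.imwrite(f"pics/{n}0.png",c["image"]); print(n,np.array(c["orientation"]).shape,c["position"],c["k1"])
    for t in ["reader","carousel_axis","read_spot","knob_grip","start_top","vial_red","vial_blue","vial_white","vial_dark","rack","blue_cap_bottle","tray"]:
        for d in nets.place_of(c,t)[:2]: print(t,round(d["p"],2),w(c,d["point"]).round(4),pix(c,w(c,d["point"])).round())
print(manip.state())
E
```

```text
cell.py
pics
scene (3,) [0.02726973 0.92233707 0.95646575] 0.037970151747515314
reader 0.77 [ 0.5965 -0.1611  0.002 ] [304. 196.]
carousel_axis 0.8 [ 0.6042 -0.1646  0.0652] [303. 180.]
carousel_axis 0.44 [4.400e-01 1.556e-01 1.000e-04] [296. 273.]
knob_grip 0.6 [ 0.6009 -0.1652  0.1371] [305. 162.]
start_top 0.48 [ 0.6545 -0.1438  0.0449] [287. 183.]
start_top 0.46 [ 0.5248 -0.2419  0.0572] [334. 178.]
vial_red 0.67 [ 0.4391  0.1574 -0.0006] [296. 273.]
vial_red 0.52 [ 0.6083 -0.1071  0.0386] [293. 194.]
vial_blue 0.52 [ 0.5613 -0.1243  0.0393] [308. 196.]
vial_white 0.55 [ 0.6343 -0.1967  0.0406] [300. 178.]
vial_white 0.54 [0.5397 0.3158 0.0031] [234. 294.]
vial_dark 0.36 [ 0.5914 -0.2148  0.0428] [313. 179.]
rack 0.77 [0.4429 0.1594 0.0014] [294. 273.]
blue_cap_bottle 0.63 [ 0.5226 -0.2425  0.0602] [335. 177.]
blue_cap_bottle 0.58 [0.5401 0.3131 0.0068] [234. 293.]
tray 0.66 [0.455  0.3754 0.0038] [247. 324.]
side (3,) [ 0.51489014 -0.80197573  0.73137638] -0.10861026398862136
reader 0.77 [ 6.037e-01 -1.625e-01 -1.000e-04] [319. 333.]
carousel_axis 0.63 [ 0.6015 -0.1619  0.0682] 
[... 725 characters left out ...]
t_pos': array([-1.25590073e+00,  2.63942559e-01,  1.60397442e+00, -6.13563468e-06,
        1.27366320e+00, -3.68994126e-02]), 'joint_velocities': array([ 2.02592317e-04, -2.66752274e-04, -7.48005828e-04, -1.15865260e-03,
       -8.60796686e-04,  4.37899599e-05]), 'tau': array([ 2.90708576e-04, -5.02048194e+01, -3.57251608e+01,  7.28558307e-02,
        1.85986643e-02, -7.29856026e-06]), 'tool_pos': array([ 0.23259672, -0.63367979,  0.25769085]), 'tcp_rot': array([ 3.09310405e+00,  5.49753625e-01, -6.41312729e-06]), 'contact_force': array([ 0.2157863 , -0.74421226,  0.06135849]), 'moment': array([ 0.03289932, -0.04418011,  0.03136219]), 'grasp_force': 0.0, 'gripper_width': 0.08806640259481596}
```

Run:
```python
import cv2,numpy as np
a=cv2.imread("pics/scene0.png");b=cv2.imread("pics/side0.png")
f=lambda i,x,y:cv2.resize(i[y:y+150,x:x+200],(800,600),interpolation=cv2.INTER_CUBIC)
x=f(a,215,110);y=f(b,220,225)
cv2.imwrite("pics/c1.png",x);cv2.imwrite("pics/c2.png",y)
```

```text
(no output)
```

View pics/c1.png

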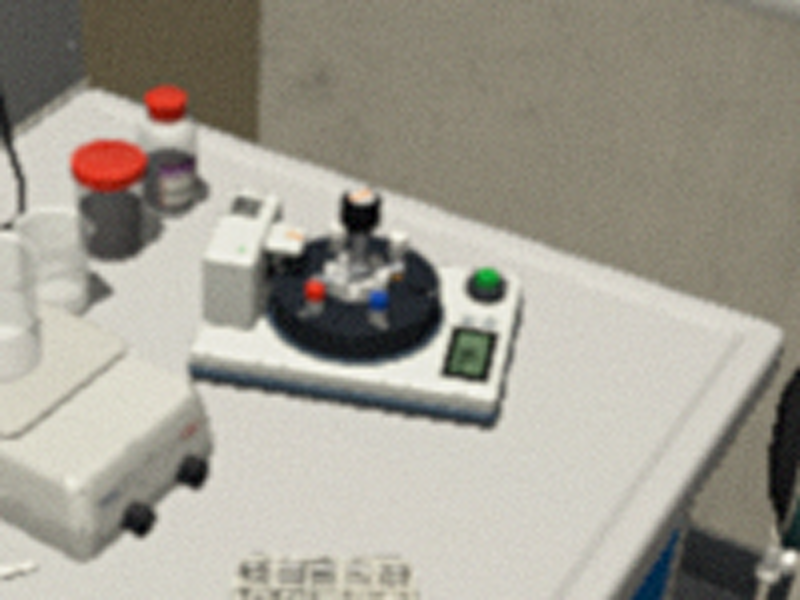

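View pics/c2.png

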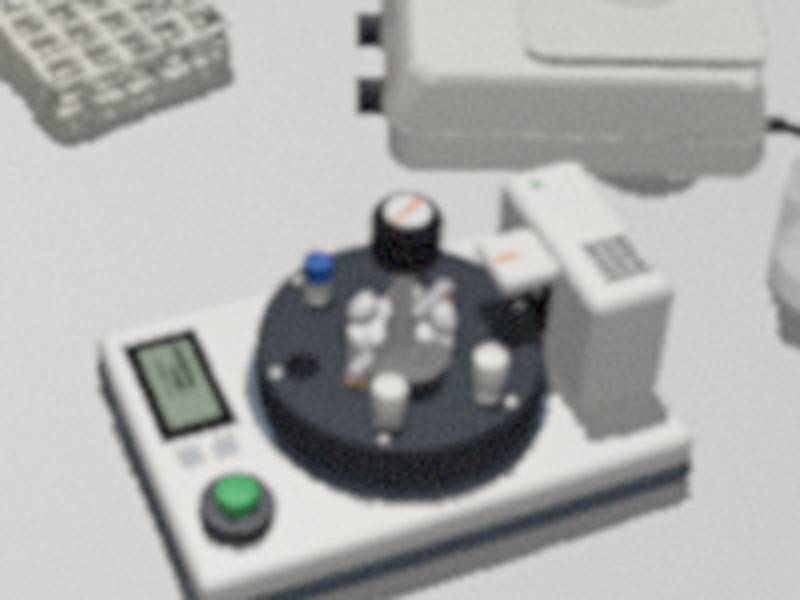

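The side crop (x220, y225, 4x zoom) shows the knob at (407,230), the tower and visor on the right, the green button at (237,500), the blue cap at (318,265) and white caps at (390,390) and (490,360). The scene crop shows the red cap at (315,290), on the reader's left and beside the visor. That puts red one notch counter-clockwise of the read spot, so the turn should be -60°. I'll refine this with the wrist camera.

```bash
cat >> h.py <<'E'
def down(a): return (R.from_euler('z',a)*R.from_euler('x',np.pi)).as_rotvec()
E
python3 - <<'E'
from h import *
A0=1.823
manip.move_pose([0.57,-0.19,0.36],down(A0))
print(manip.state()["joint_pos"].round(3),manip.state()["clock"])
c=cap("wrist"); cv2.imwrite("pics/w1.png",c["image"]); print(c["T"].round(3))
for t in ["reader","carousel_axis","read_spot","knob_grip","start_top","vial_red","vial_blue","vial_white","vial_dark"]:
    for d in nets.place_of(c,t)[:2]: print(t,round(d["p"],2),w(c,d["point"]).round(4),pix(c,w(c,d["point"])).round())
E
```

```text
[-0.365  0.078  1.634 -0.     1.43  -0.615] 3.3417
[[ 0.969  0.238  0.07   0.552]
 [ 0.248 -0.927 -0.281 -0.117]
 [-0.002  0.29  -0.957  0.488]
 [ 0.     0.     0.     1.   ]]
reader 0.65 [ 0.6012 -0.1608  0.001 ] [309. 143.]
carousel_axis 0.71 [ 0.5992 -0.1624  0.0671] [311. 151.]
carousel_axis 0.4 [ 0.5922 -0.2096  0.0414] [294. 182.]
read_spot 0.71 [ 0.6469 -0.144   0.039 ] [350. 143.]
read_spot 0.63 [ 0.6063 -0.161   0.1393] [324. 161.]
knob_grip 0.98 [ 0.6052 -0.1633  0.1384] [322. 163.]
start_top 0.58 [ 0.5165 -0.244   0.0614] [228. 197.]
vial_red 0.61 [ 0.6077 -0.1129  0.0427] [327. 109.]
vial_blue 0.58 [ 0.5618 -0.1355  0.0421] [285. 118.]
vial_white 0.74 [ 0.6386 -0.1961  0.0407] [332. 181.]
vial_dark 0.63 [ 0.5902 -0.2088  0.0426] [293. 182.]
```

View pics/w1.png

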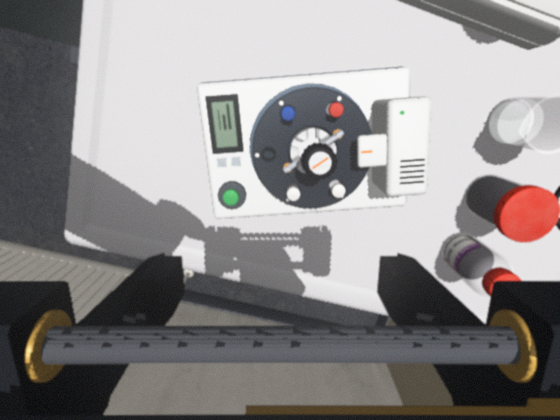

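The wrist view shows the red cap at (336,109), the visor at (372,151), the knob at (319,161) and the green button at (231,196). Red is +60° counter-clockwise from the visor, so the turn is clockwise. Next I'll refine the axis and button positions by segmentation.

```bash
cat >> h.py <<'E'
def back(c,uv,z):
    K=np.array(c["intrinsics"]); uv=np.atleast_2d(np.array(uv,float))
    d=(uv-K[:2,2])/[K[0,0],K[1,1]]; s=d.copy()
    for _ in range(20): s=d/(1+c["k1"]*(s**2).sum(1,keepdims=True))
    r=np.c_[s,np.ones(len(s))]@c["T"][:3,:3].T; o=c["T"][:3,3]
    return o+r*((z-o[2])/r[:,2])[:,None]
def green(c,P,z=0.053):
    h=cv2.cvtColor(c["image"],cv2.COLOR_BGR2HSV); m=cv2.inRange(h,(45,110,60),(85,255,255))
    n,l,st,ce=cv2.connectedComponentsWithStats(m)
    i=min((i for i in range(1,n) if st[i,4]>15),key=lambda i:np.hypot(*(ce[i]-pix(c,P))))
    return ce[i],st[i,4],back(c,ce[i],z)[0]
E
python3 - <<'E'
from h import *
from scipy.optimize import least_squares
for n in ["wrist","scene","side"]:
    c=cap(n); print(n,green(c,[.521,-.244,.053]))
    # drum: dark top-face rim at z=.067
    g=c["image"].max(2); m=(g<95).astype(np.uint8)
    P0=np.array([.602,-.164]); th=np.arange(0,2*np.pi,.05); pts=[]
    for t in th:
        rr=np.arange(.058,.086,.0004)
        px=np.array([pix(c,[*(P0+r*np.array([np.cos(t),np.sin(t)])),.067]) for r in rr]).astype(np.float32)
        v=cv2.remap(g.astype(np.float32),px[None,:,0],px[None,:,1],cv2.INTER_LINEAR)[0]
        d=np.gradient(cv2.GaussianBlur(v[None],(9,1),2)[0]); k=d.argmax()
        if d[k]>1.0: pts.append(P0+rr[k]*np.array([np.cos(t),np.sin(t)]))
    pts=np.array(pts)
    f=least_squares(lambda q:np.hypot(*(pts-q[:2]).T)-.071,[*P0],loss='soft_l1',f_scale=.001)
    print(len(pts),f.x.round(4),np.abs(f.fun).mean().round(4))
    ks=[w(c,d["point"]).round(4) for d in nets.place_of(c,"knob_grip")[:1]]; print(ks)
E
```

```text
wrist (array([229.82285714, 197.27428571]), np.int32(175), array([ 0.51837688, -0.24501389,  0.053     ]))
114 [ 0.5986 -0.1608] 0.0014
[array([ 0.6027, -0.1615,  0.1392])]
scene (array([336.42857143, 179.17857143]), np.int32(28), array([ 0.51828903, -0.24473274,  0.053     ]))
87 [ 0.6003 -0.1594] 0.0046
[array([ 0.5997, -0.1647,  0.1354])]
side (array([278.68055556, 348.68055556]), np.int32(72), array([ 0.51907656, -0.24527331,  0.053     ]))
116 [ 0.6018 -0.1654] 0.0055
[array([ 0.5997, -0.1628,  0.1365])]
```

Run:
```python
from h import *
A0=1.823
manip.set_gripper(0.075,force=5)
manip.move_pose([.6005,-.163,.19],down(A0)); manip.move_linear([.6005,-.163,.139],rate=.06)
manip.dwell(.2); s=manip.state(); F0=s["contact_force"]; print(F0.round(2),s["tool_pos"].round(4),s["joint_pos"].round(3))
y=rot(down(A0))[:,1]
manip.set_gripper(0.0,force=5); manip.dwell(.2); s=manip.state()
print(s["gripper_width"],s["grasp_force"],(s["contact_force"]-F0).round(2),"along y",(s["contact_force"]-F0)@y,y.round(2),s["tool_pos"].round(4),s["clock"])
```

```text
[-0.41  1.08  0.59] [ 0.6009 -0.1631  0.1396] [-0.305  0.262  1.834  0.     1.044 -0.557]
0.03214194991370486 4.9999695585574955 [ 1.24 -0.86 -1.45] along y 0.9816852515284398 [0.97 0.25 0.  ] [ 0.6006 -0.163   0.139 ] 7.3833
```

Run:
```python
from h import *
A0=1.823; P=np.array([.6005,-.163,.139])
def show(t):
    s=manip.state(); print(t,s["contact_force"].round(1),s["moment"].round(2),s["tool_pos"].round(4),round(s["gripper_width"],4),round(s["clock"],2))
manip.set_gripper(0.0,force=40); show("grip")
manip.move_linear(P+[0,0,.0132],rate=.03); manip.dwell(.2); show("up")
c=cap("wrist"); cv2.imwrite("pics/w2.png",c["image"])
for k in range(1,4):
    manip.move_pose(P+[0,0,.0132],down(A0-np.radians(20*k))); show(k)
manip.dwell(.2)
c=cap("wrist"); cv2.imwrite("pics/w3.png",c["image"])
c=cap("side"); cv2.imwrite("pics/s3.png",c["image"][225:375,220:420].repeat(3,0).repeat(3,1))
d=nets.place_of(c,"knob_grip"); print([w(c,x["point"]).round(4) for x in d[:1]])
```

```text
grip [ 0.8  0.4 -1. ] [-0.01 -0.27  0.  ] [ 0.6006 -0.163   0.139 ] 0.0312 7.6
up [ 4.4 -0.  -9.3] [-0.05 -0.93  0.01] [ 0.6005 -0.163   0.1518] 0.0309 8.39
1 [ 5.8 -0.4 -9.8] [-0.1  -0.92  0.09] [ 0.6005 -0.1629  0.152 ] 0.0313 8.87
2 [ 6.2 -0.3 -8.5] [-0.11 -0.92 -0.02] [ 0.6006 -0.163   0.152 ] 0.0313 9.29
3 [ 5.4 -0.4 -8.4] [-0.14 -0.87 -0.04] [ 0.6007 -0.163   0.1521] 0.0309 9.72
[array([ 0.5981, -0.1633,  0.152 ])]
```

View pics/s3.png

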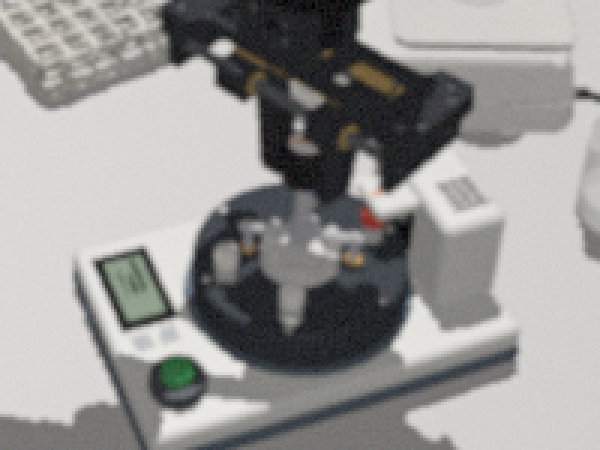

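View pics/w3.png

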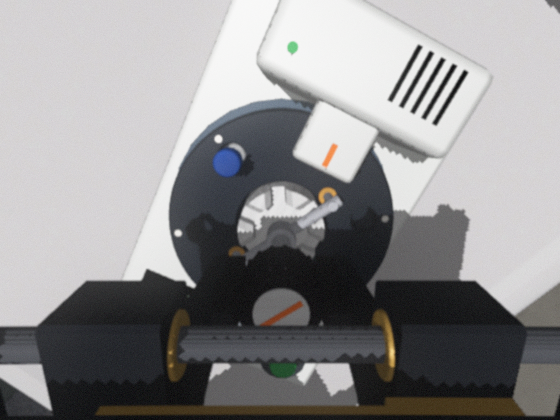

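Red is now under the visor: its cap shows red at (372,215) in the side picture. Blue has moved one step, to (228,162) in the wrist picture. I'll check the angle, then lower and release.

Run:
```python
from h import *
A1=1.823-np.pi/3; P=np.array([.6005,-.163,.139])
c=cap("wrist"); b=back(c,[228,162],.087)[0]; print("blue angle (want ~78.4)",np.degrees(np.arctan2(*(b-P)[1::-1])))
def show(t):
    s=manip.state(); print(t,s["contact_force"].round(1),s["tool_pos"].round(4),round(s["gripper_width"],4),round(s["clock"],2))
manip.move_linear(P+[0,0,.0005],rate=.02); manip.dwell(.2); show("down")
manip.set_gripper(0.036,force=5); manip.dwell(.2); show("rel")
manip.set_gripper(0.075); manip.dwell(.2); show("open")
manip.move_linear(P+[0,0,.06],rate=.1)
manip.move_pose([.5185,-.245,.2],down(A1)); show("over")
for n in ["side","scene"]:
    c=cap(n); d=nets.place_of(c,"knob_grip"); print([w(c,x["point"]).round(4) for x in d[:1]])
    x,y=(220,225) if n=="side" else (215,110)
    cv2.imwrite(f"pics/{n}4.png",cv2.resize(c["image"][y:y+150,x:x+200],(600,450)))
    for t in ["vial_red","vial_blue"]:
        print(t,[(round(q["p"],2),w(c,q["point"]).round(4)) for q in nets.place_of(c,t)[:2]])
print("read spot",P[:2]+.052*np.array([np.cos(np.radians(18.4)),np.sin(np.radians(18.4))]))
```

```text
blue angle (want ~78.4) 77.70778336470448
down [ 4.8 -0.6 -4.5] [ 0.6007 -0.1631  0.1398] 0.0312 11.1
rel [0.7 0.1 0.1] [ 0.6003 -0.163   0.1397] 0.0359 11.58
open [ 0.3 -0.2  1.5] [ 0.6005 -0.163   0.1395] 0.075 12.5
over [-0.   0.4  0.3] [ 0.5176 -0.2453  0.1991] 0.075 13.78
[array([ 0.6016, -0.1616,  0.1354])]
vial_red [(0.53, array([ 0.6522, -0.1482,  0.0441])), (0.42, array([ 0.5501, -0.1781,  0.0426]))]
vial_blue []
[array([ 0.598 , -0.164 ,  0.1371])]
vial_red [(0.55, array([ 0.55  , -0.1795,  0.0455])), (0.44, array([ 0.6455, -0.146 ,  0.0401]))]
vial_blue [(0.51, array([ 0.6086, -0.109 ,  0.0426]))]
read spot [ 0.64984155 -0.14658625]
```

View pics/side4.png

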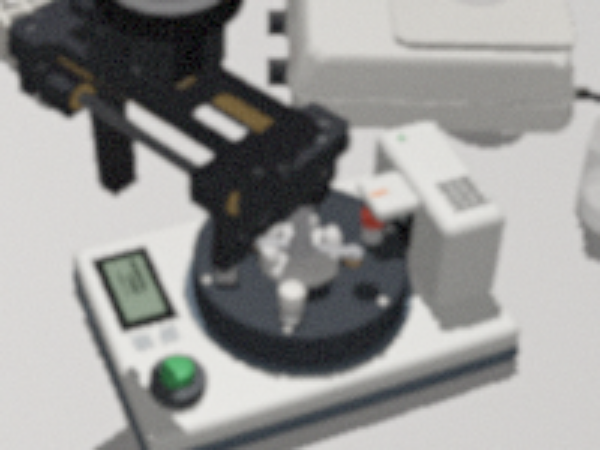

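View pics/scene4.png

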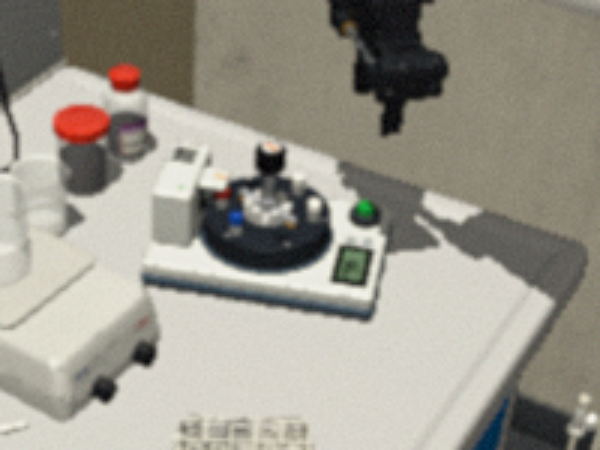

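The knob is home, with its grip at about 0.1365 m. Red is under the visor at (372,215) in the side picture, and blue is at +60° in the scene picture. Next I'll press the button with the fingers closed. Their closing axis is across the direction to the knob, so the gripper body stays clear of it.

Run:
```python
from h import *
B=np.array([.5185,-.245])
manip.set_gripper(0.0,force=10)
manip.move_linear([*B,.082],rate=.1); manip.dwell(.3)
F0=manip.state()["contact_force"][2]; z0=None; z=.0755
manip.move_linear([*B,z],rate=.05)
while z>.0655:
    manip.move_linear([*B,z],rate=.02); manip.dwell(.15); s=manip.state(); f=s["contact_force"][2]-F0
    print(round(z,4),s["tool_pos"].round(4),round(f,2))
    if f>8 : break
    z-=.0007
manip.dwell(.2); c=cap("side"); 
manip.move_linear([*B,.09],rate=.05); manip.move_linear([*B,.2],rate=.15); print(manip.state()["clock"])
```

```text
0.0755 [ 0.5187 -0.2452  0.0757] 1.85
0.0748 [ 0.5187 -0.2451  0.075 ] 2.67
0.0741 [ 0.5187 -0.2451  0.0742] 3.66
0.0734 [ 0.5187 -0.2451  0.0735] 3.75
0.0727 [ 0.5187 -0.2451  0.0729] 5.02
0.072 [ 0.5187 -0.2451  0.0721] 3.76
0.0713 [ 0.5187 -0.2451  0.0716] 6.61
0.0706 [ 0.5187 -0.2451  0.0715] 9.8
22.1
```

Run:
```python
from h import *
manip.move_pose([.40,-.33,.30],down(.776))
c=cap("side"); a=c["image"][225:375,220:420]; b=cv2.imread("pics/side0.png")[225:375,220:420]
cv2.imwrite("pics/s5.png",cv2.resize(np.hstack([b,a]),(800,300)))
print(green(c,[.5185,-.245,.053]))
s=cap("scene"); print(green(s,[.5185,-.245,.053]))
for k in (c,s): print([w(k,x["point"]).round(4) for t in ("knob_grip","start_top") for x in nets.place_of(k,t)[:1]])
print(manip.state()["clock"])
```

```text
(array([278.67123288, 348.56164384]), np.int32(73), array([ 0.51906472, -0.24499537,  0.053     ]))
(array([336.32, 179.4 ]), np.int32(25), array([ 0.51801995, -0.24337674,  0.053     ]))
[array([ 0.5971, -0.1657,  0.1353]), array([ 0.5169, -0.2421,  0.0594])]
[array([ 0.5993, -0.1657,  0.1346]), array([ 0.5229, -0.2443,  0.0574])]
23.1417
```

View pics/s5.png

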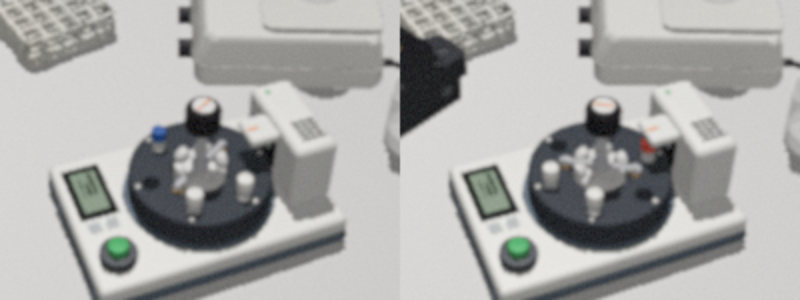

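```bash
python3 -c "
from h import *
print(job.close_job())"
```

```text
the job is handed in; nothing more can be done
None
```

The job is handed in at about 23 s on the robot clock: the red vial is under the visor with the knob home, and the green button was then pressed to its stop (judged from the force rise, as nothing visible confirms a reading started) and released.

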